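# Latch the gate and hold the toy press at its third notch

## Robot

A 6-joint arm with a two-finger parallel gripper is mounted at the origin on the work surface. World frame = base frame: x ahead of the robot, y to its left, z up, the work surface at z = 0. Lengths are in mm, angles in rad, forces in N, time in s.
With the tool pointing down it reaches from about 275 to 750 mm from the base axis. Payload 10.2 kg.
Tool frame: the origin (TCP) lies between the finger pads; the fingertips stand 11 mm ahead of it and the grasp point (between the pads) lies 8 mm behind it; z points along the fingers, x is the direction in which the jaws open and shut, and the axes are right-handed (so a half turn about z gives the same grasp; the last joint's range is limited). The gripper opens to 88 mm and grips with 3 to 60 N. Pads are 18 mm wide; open, the fingers measure 123 mm over their backs; the gripper's body (75 mm by 187 mm) begins 45 mm behind the grasp point.
Start: joints at [-0.223, 0.313, 1.498, -0, 1.331, -0.223], TCP at [525.006, -0.014, 249.72] pointing down, gripper open.
Joint ranges: [-2.94, 2.94], [-0.97, 2.17], [0.19, 2.56], [-1.23, 4.37], [0.02, 3.11], [-2.88, 2.88]. Speed limits (rad/s): [2.39, 2.39, 3.01, 3.14, 3.14, 3.14].

## Interface

Orientations are given as [roll, pitch, yaw] about the fixed x, y, z axes, in that order (R = Rz(yaw) Ry(pitch) Rx(roll)).
In Python, from cell import sensors, vision, close_job gives the robot as it stands.
- The arm moves only by the tool step_arm, never from a script. Its arguments are lists of equal length, an entry for each row: "delta_pos": the shift along the tool's x, y, z in mm, a list of three; "yaw": the turn about the tool's z in rad; "hand": the finger opening in mm, from 0 to 88.1. A call has exactly 8 rows; each row is the pose to reach, as a shift and turn from the pose measured when the call began, along the tool's axes at that moment; what a row does not reach only later rows make up. A row lasts 1/8 s, in which the tool goes at most 62.5 mm and 10.7 degrees, less where a joint would pass 70% of its speed; a pose out of reach is approached as far as the arm can. A call with a gripper value outside its range is refused whole. The fingers move at their own pace and stop on an object; the grip force is fixed at half the most. Time passes only in rows, so rows that repeat a pose let the fingers close, or fill a call up. It gives the time, the measured TCP pose, the force and the opening at its end, in the units of the state.
- sensors.sense(): the state, without advancing time (a new reading comes with each control period).
- vision.grab_frame(name): name is "scene" or "side" or "wrist"; returns a dict with "pixels" (480x640x3 uint8, red, green, blue), "fovy" (degrees; the focal length in pixels is half the picture's height over the tangent of half this angle, whatever the lens; pixels are square), "cx", "cy" (the principal point, pixels), "k1" (the pictures are not rectified: a ray, as slopes to the right and down, at radius r is drawn at 1 + k1 r^2 times it, then the intrinsics apply), "position" and "orientation" of the camera in the world. Camera axes: x right, y down, z forward; pixel columns grow to the right and rows downward; lengths in mm; the calibration is good to about 2 mm. A picture is of the moment at which its call begins. There is no depth.
- close_job(): hands the job in, once; it reports no verdict.
Trained networks look in a picture, given as the dict that the camera call returned (one of the last four; its "shot" number tells which), for a name from the list of things; names that differ only in an ending like _2 or _b are one class to them, and where a whole thing is asked for, a point or a joint stands for the part that bears it (a point fixed in the world has none). Each returns a list of dicts, best first, with "score" (0 to 1); they miss things now and then, are a little off and sometimes report something else, mostly with a low value. They report only what shows in the picture. A call takes as long as a camera call.
- vision.find_in(thing, picture): "xyz" ([x, y, z] in mm, in the coordinates of the camera as it stood for that picture, good to about 4 mm: the middle of the surface that is visible of it).
The state is a dict: "t": time; "joints": joint angles; "qvel": joint speeds; "effort": joint torques, N m; "ee_pos": TCP position; "tool_rot": TCP orientation; "force": force on the tool from outside, world axes, zero at the start; "torque": the same for the moment, N m; "grip_width": opening from 0.0 (shut) to 1.0 (fully open).
Only numpy, scipy, OpenCV 4.12 (cv2) and the standard library are available. Lean on these libraries where they do the work, as an engineer would, in place of code of your own. Each camera call takes 0.05 s, during which the arm holds its last target.

## Task

A freshly glued wooden ring toy sits in the small hand press. First swing the press's gate fully closed into its catch, and only then press the spring-loaded lever down past its first two notches to the third, but not on into the fourth, and finish while still holding the lever down there with the arm, because it springs back up when let go. Leave the other things on the table where they are.

Things in the scene. Friction and masses are not known exactly. Their poses are not given: they have to be found in the camera images.
- press: Grey iron hand press fixed to the table, upright. Origin: centre of the underside of its 260 x 220 x 20 mm base, on the ram's axis, at table height. Press frame: x from the gate side towards the column, y towards the lever's free end, z up. Base x -135 to 125, y -110 to 110 mm. Column 40 x 50 mm at x 75 to 115; head over the toy x -25 to 115, y -25 to 25, z 165 to 225 mm.
- toy_top (a point): Top of the glued wooden ring toy, 72 mm across, 90 mm high, fixed on the press base on the ram's axis. Above it hangs the ram: pad 36 mm across, underside at z 123 mm when the lever is up, coming down onto the toy at the third notch; its rod sticks out above the head to z 273 mm.
- catch (a point): Catch for the gate: steel C-block open towards press -x, 34 (x) x 24 (y) mm, rising from the base to z 64 mm. The point is the centre of its slot, at (-95, -45, 50) mm in the press frame, where the bar lies when closed.
- gate (a joint): Gate: level steel bar 10 x 10 mm on a vertical pin at (-95, 65) mm in the press frame, bar centre at z 50 mm. Rad: 0 = fully closed, bar along press -y, resting in the catch (hard stop); positive = open, knob end swung out towards press -x. Starts open by 0.35 to 0.75 and stays where it is left (slight friction, under 1 N at the knob).
- gate_knob (a point): Upright round wooden knob pin at the gate's free end, 16 mm diameter, rising from the bar to z 110 mm; this point lies on its axis at z 85 mm, 140 mm from the gate's pin. Turns with the gate.
- lever (a joint): Lever on a level axis along press x through (0, 45, 185) mm of the press frame. Rad: 0 = up at rest (free end sloping up 0.3), growing as pressed down. Click notches at 0.2, 0.4, 0.6 (third), 0.8 (fourth); stop 0.85. Dark studs on the quadrant mark rest (top stud) and notches. Springs back to 0 if released. At the pad: about 5 N at first, up to 14 N over clicks, about 11 N to hold at the third.
- lever_pad (a point): Centre of the top face of the lever's flat wooden palm pad, 45 mm (press x) by 75 mm (along the lever) by 16 mm thick. 190 mm along the lever from its axis and 18 mm above the lever's centre line. Moves with the lever, from z 258 mm at rest to z 146 mm at the third notch.
- ring_a: Loose wooden ring 60 mm across, 18 mm high, below the lever. Origin: underside centre. Leave alone.
- spool: Loose wooden spool 44 mm across, 46 mm high, beside the base on the catch side. Origin: underside centre. Leave alone.
- ring_b: Loose wooden ring 52 mm across, 16 mm high, near the gate side. Origin: underside centre. Leave alone.
- glue_pot: Closed white glue pot 52 mm across, 46 mm high, beside the column on the lever side. Origin: underside centre. Leave alone.
- mallet: Small wooden mallet 200 mm long lying on the table at the left. Leave alone.
- brush: Brush 160 mm long lying on the table at the right. Leave alone.
- bead_bowl: White bowl 100 mm across, 45 mm high at the left. Leave alone.

How it is judged:
By the outcome, as a careful person would: the job done as asked, in the order asked, and still so for the second after the job is handed in, while the arm keeps its last pose, push and grip.
It also fails if it takes over 54 s, if anything falls off the work surface, if the arm or the gripper's body presses on something with over 40 N, if the wrist force passes 120 N, or if a joint passes its speed limit or range.

## Working session

There is one attempt and no reset: what is moved stays moved. The work goes in short steps, Python scripts to look and compute and a tool call to move; the robot and the scene stay as the last step left them, time stands still between calls to the robot, and variables do not carry over. Pictures are saved under pics/ and viewed, and the job is handed in when it is done.

Besides the shell and the picture viewer there is one more tool, called after "Emit:" as a command line: name --pt "numbers of a row" for each row, then --argument value for the rest. step_arm: Moves the arm, as the interface text tells. Its arguments: {"type":"object","properties":{"delta_pos":{"type":"array"},"yaw":{"type":"array"},"hand":{"type":"array"}},"required":["delta_pos","yaw","hand"]}

```bash
mkdir -p pics; ls
python3 - <<'E'
from cell import sensors, vision
import cv2
print(sensors.sense())
for n in ["scene","side","wrist"]:
    f=vision.grab_frame(n); cv2.imwrite(f"pics/{n}0.png",f["pixels"][:,:,::-1])
    print(n,{k:v for k,v in f.items() if k!="pixels"})
    for t in ["press","gate_knob","lever_pad","catch","toy_top","gate","lever"]:
        try:
            r=vision.find_in(t,f); print(t,r[:2])
        except Exception as e: print(t,e)
E
```

```text
pics
{'t': 0.0, 'joints': array([-2.23373131e-01,  3.13455061e-01,  1.49841875e+00, -6.32117413e-06,
        1.33098217e+00, -2.23382140e-01]), 'qvel': array([-1.88851414e-04, -3.54352588e-04, -1.40648136e-04,  1.07154539e-03,
       -6.17844424e-05,  5.27432559e-04]), 'effort': array([-1.80187753e-04, -4.02218950e+01, -2.52264959e+01,  6.94810320e-02,
        3.53677373e-02, -8.52248218e-05]), 'ee_pos': array([5.24776924e+02, 5.11235202e-02, 2.49165366e+02]), 'tool_rot': array([-3.14131878e+00,  1.23329599e-03,  1.06830481e-05]), 'force': array([ 0.05576397,  0.21042665, -0.35252142]), 'torque': array([-0.00071183,  0.09212828, -0.02081331]), 'grip_width': 0.9998247836858672}
scene {'fovy': 51.94984255707076, 'cx': 319.2532396254542, 'cy': 244.15933846004262, 'k1': -0.041276130962926066, 'position': array([1125.31914384, -411.20615544,  902.79278682]), 'orientation': array([-2.38241669, -0.01150225,  0.97384101]), 'shot': 1}
press [{'xyz': [-126.5, 265.9, 935.2], 'score': 0.6}]
gate_knob [{'xyz': [-259.0, 164.2, 1009.0], 'score': 0.61}]
lever_pad [{'xyz': [19.8, 40.7, 881.7], 'score
[... 908 characters left out ...]
 [{'xyz': [162.7, 32.6, 1641.1], 'score': 0.73}]
lever [{'xyz': [-67.8, -98.9, 1465.6], 'score': 0.79}, {'xyz': [162.2, 31.8, 1643.6], 'score': 0.51}]
wrist {'fovy': 58.017623090472604, 'cx': 326.0157285763643, 'cy': 236.0334184816726, 'k1': -0.03195462489682022, 'position': array([524.67270631,  75.90353543, 385.14731603]), 'orientation': array([2.84527867e+00, 1.19792395e-04, 4.25581944e-04]), 'shot': 3}
press [{'xyz': [88.0, 171.9, 430.9], 'score': 0.79}]
gate_knob []
lever_pad []
catch [{'xyz': [85.6, 176.9, 433.1], 'score': 0.83}]
toy_top [{'xyz': [82.7, 178.0, 434.3], 'score': 0.64}]
gate [{'xyz': [7.4, 202.2, 405.8], 'score': 0.76}]
lever [{'xyz': [87.9, 176.3, 428.3], 'score': 0.19}]
```

View pics/scene0.png

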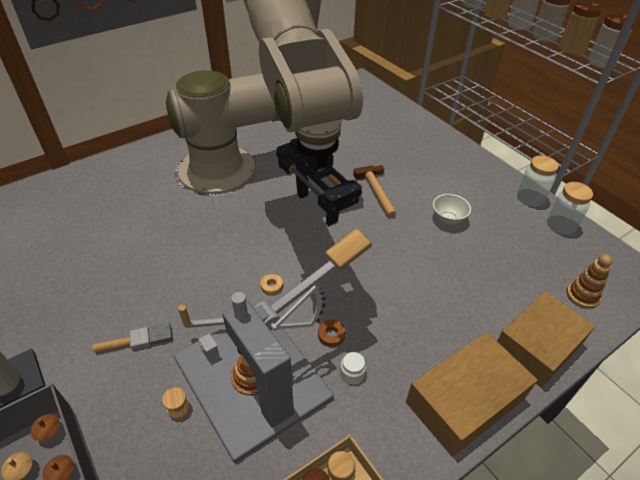

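View pics/side0.png

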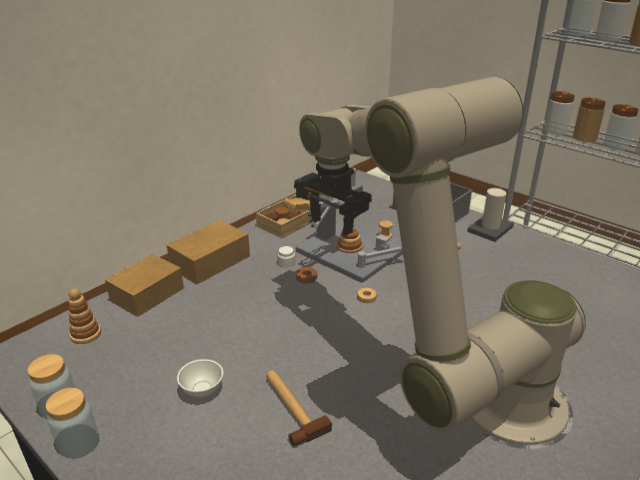

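View pics/wrist0.png

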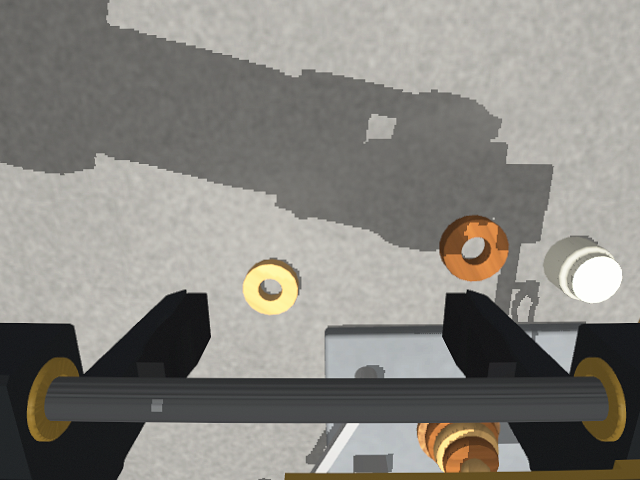

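```bash
cat > h.py <<'E'
import numpy as np, cv2
from scipy.spatial.transform import Rotation as R
def K(f):
    F=240/np.tan(np.radians(f["fovy"])/2); return F
def w(f,xyz): return R.from_euler('xyz',f["orientation"]).apply(xyz)+f["position"]
def proj(f,P):
    c=R.from_euler('xyz',f["orientation"]).inv().apply(np.atleast_2d(P)-f["position"])
    s=c[:,:2]/c[:,2:]; r2=(s**2).sum(1,keepdims=True); s=s*(1+f["k1"]*r2)
    return s*K(f)+[f["cx"],f["cy"]]
def ray(f,px):
    d=(np.array(px,float)-[f["cx"],f["cy"]])/K(f); s=d.copy()
    for _ in range(20): s=d/(1+f["k1"]*(s@s))
    v=R.from_euler('xyz',f["orientation"]).apply([s[0],s[1],1]); return f["position"],v/np.linalg.norm(v)
def tri(obs):
    A=np.zeros((3,3));b=np.zeros(3)
    for f,px in obs:
        o,v=ray(f,px);M=np.eye(3)-np.outer(v,v);A+=M;b+=M@o
    x=np.linalg.solve(A,b); return x,[np.round(proj(f,x)[0]-px,1) for f,px in obs]
E
python3 - <<'E'
from h import *
S=dict(fovy=51.94984,cx=319.253,cy=244.159,k1=-.041276,position=np.array([1125.319,-411.206,902.793]),orientation=np.array([-2.38241669,-.01150225,.97384101]))
D=dict(fovy=45.811897,cx=325.418,cy=241.823,k1=-.05194833,position=np.array([-264.1945,920.786,921.603]),orientation=np.array([-2.11071749,-.00496339,-2.41883231]))
W=dict(position=np.array([524.67,75.90,385.147]),orientation=np.array([2.84527867,1.2e-4,4.2558e-4]))
for n,f,x in [("knobS",S,[-259,164.2,1009]),("padS",S,[19.8,40.7,881.7]),("toyS",S,[-127.1,264.6,930.6]),
 ("knobD",D,[163.7,33.5,1636.5]),("padD",D,[-60.8,-109.2,1468.8]),("toyD",D,[62.4,27.1,1702.3]),("toyW",W,[82.7,178,434.3]),("gateW",W,[7.4,202.2,405.8])]:
    print(n,w(f,x).round(1))
E
```

```text
knobS [ 509.3 -293.9   54.9]
padS [663.2 -63.9 235.5]
toyS [ 688.4 -256.    44.2]
knobD [ 526.9 -230.2   52.4]
padD [649.4 -28.1 259.9]
toyD [ 642.3 -208.1   23.6]
toyW [ 607.5 -221.1   21.7]
gateW [ 532.2 -236.    56.1]
```

The scene picture shows the press with its base corners at about (176,355), (236,461) and (331,397). The open gate's knob is at (184,307) and the lever pad at (349,248). ring_a (dark) is below the lever at (331,332), and ring_b (light) is at (271,285) near the gate. I'll zoom in and fit the press pose.

Run:
```python
import cv2
a=cv2.imread('pics/scene0.png')[225:470,140:400]; cv2.imwrite('pics/z1.png',cv2.resize(a,None,fx=2.4,fy=2.4,interpolation=cv2.INTER_CUBIC))
a=cv2.imread('pics/side0.png')[170:320,260:480]; cv2.imwrite('pics/z2.png',cv2.resize(a,None,fx=3.6,fy=3.6,interpolation=cv2.INTER_CUBIC))
```

```text
(no output)
```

View pics/z1.png

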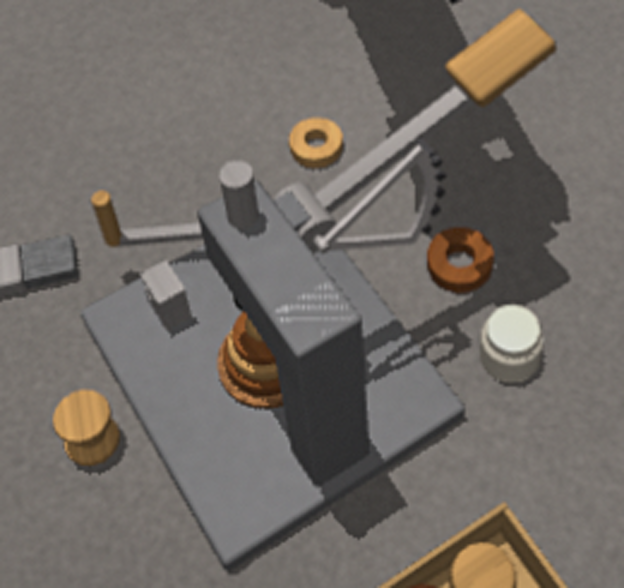

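View pics/z2.png

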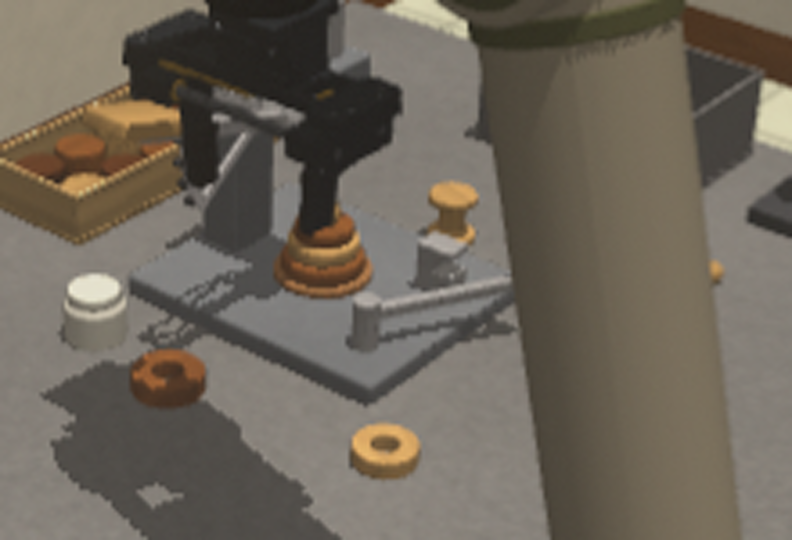

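```bash
cat > fit.py <<'E'
from h import *
from scipy.optimize import least_squares
S=dict(fovy=51.94984,cx=319.253,cy=244.159,k1=-.041276,position=np.array([1125.319,-411.206,902.793]),orientation=np.array([-2.38241669,-.01150225,.97384101]))
D=dict(fovy=45.811897,cx=325.418,cy=241.823,k1=-.05194833,position=np.array([-264.1945,920.786,921.603]),orientation=np.array([-2.11071749,-.00496339,-2.41883231]))
W=dict(fovy=58.01762,cx=326.016,cy=236.033,k1=-.0319546,position=np.array([524.67,75.90,385.147]),orientation=np.array([2.84527867,1.2e-4,4.2558e-4]))
s=lambda u,v:(140+u/2.4,225+v/2.4)
d=lambda u,v:(260+u/3.6,170+v/3.6)
obs=[(S,s(84,315),(-135,-110,20)),(S,s(228,556),(125,-110,20)),(S,s(463,406),(125,110,20)),(S,s(202,213),(-25,-25,225)),(S,s(298,353),(115,-25,225)),(S,s(358,318),(115,25,225)),(S,s(238,172),(0,0,273)),(S,s(500,53),(0,221.2,258.3)),(S,s(158,278),(-95,-45,64)),
(D,d(370,390),(-135,110,20)),(D,d(132,275),(125,110,20)),(D,d(441,242),(-95,-45,64)),(W,(326,326),(-135,110,20))]
def tf(p,P):
    P=np.atleast_2d(P).astype(float); c,s_=np.cos(p[2]),np.sin(p[2])
    return np.c_[p[0]+c*P[:,0]-s_*P[:,1],p[1]+s_*P[:,0]+c*P[:,1],P[:,2]]
def knob(g): return (-95-140*np.sin(g),65-140*np.cos(g))
if __name__=="__main__":
    def res(p): 
        r=[proj(f,tf(p,X))[0]-px for f,px,X in obs]
        r.append(proj(S,tf(p,[*knob(p[3]),110]))[0]-s(101,197))
        return np.array(r)
    q=least_squares(lambda p:res(p).ravel(),[650,-220,0,.5],loss='soft_l1')
    p=q.x;print(p); print(res(p).round(1))
    for n,X in [("origin",(0,0,0)),("pin",(-95,65,50)),("catch",(-95,-45,50)),("knob",(*knob(p[3]),85)),("knobclosed",(*knob(0),85)),("pad",(0,221.2,258.3)),("spool",(0,0,0))]: print(n,tf(p,X).round(1))
    for n,px,z in [("spoolS",s(82,415),46),("ringb",s(316,140),16),("ringa",s(460,257),18),("glue",s(512,332),46)]:
        o,v=ray(S,px); x=o+v*(z-o[2])/v[2]; print(n,x.round(1))
E
python3 fit.py
```

```text
[ 6.60401288e+02 -2.41372853e+02  1.12470591e-02  4.83633002e-01]
[[-1.7 -3.3]
 [-1.2  3.3]
 [ 2.3  0. ]
 [-2.3 -2.5]
 [ 0.2  1.3]
 [ 2.9 -0.4]
 [-0.1  0.3]
 [ 0.5 -0.6]
 [ 1.6 -1.1]
 [-1.2 -1. ]
 [-2.6 -0.8]
 [ 0.8  0.7]
 [-0.6  8.1]
 [ 0.7  0. ]]
origin [[ 660.4 -241.4    0. ]]
pin [[ 564.7 -177.4   50. ]]
catch [[ 565.9 -287.4   50. ]]
knob [[ 501.  -302.1   85. ]]
knobclosed [[ 566.3 -317.4   85. ]]
pad [[657.9 -20.2 258.3]]
spool [[ 660.4 -241.4    0. ]]
spoolS [ 634.7 -391.1   46. ]
ringb [477.4 -91.1  16. ]
ringa [663.8 -53.4  18. ]
glue [761.1 -71.1  46. ]
```

Emit:
step_arm --pt "-10 30 5" --pt "-20 75 10" --pt "-30 120 20" --pt "-40 165 30" --pt "-50 210 40" --pt "-60 250 50" --pt "-70 280 50" --pt "-75 295 50" --yaw '[-0.18, -0.36, -0.54, -0.72, -0.9, -1.08, -1.26, -1.44]' --hand '[60, 30, 0, 0, 0, 0, 0, 0]'

```text
t: 2.2
ee_pos: [449.4, -296.5, 199.5]
tool_rot: [-3.141, -0.0, 1.444]
force: [1.0, 0.1, -1.0]
grip_width: 0.118
```

```bash
cat > look.py <<'E'
import sys
from h import *
from cell import sensors, vision
tag=sys.argv[1]
s=sensors.sense(); print({k:np.round(s[k],3).tolist() for k in ["t","ee_pos","tool_rot","force","grip_width","joints"]})
for n in sys.argv[2:]:
    f=vision.grab_frame(n); cv2.imwrite(f"pics/{n}{tag}.png",f["pixels"][:,:,::-1]); np.save(f"pics/{n}{tag}.npy",{k:v for k,v in f.items() if k!="pixels"},allow_pickle=True)
    for t in ["gate_knob","lever_pad","toy_top"]:
        for r in vision.find_in(t,f)[:1]: print(n,t,w(f,r["xyz"]).round(1),r["score"])
E
python3 look.py 1 wrist scene
```

```text
{'t': 2.2, 'ee_pos': [449.367, -296.496, 199.526], 'tool_rot': [-3.141, -0.0, 1.444], 'force': [0.959, 0.145, -1.024], 'grip_width': 0.118, 'joints': [-0.801, 0.386, 1.532, -0.0, 1.225, -2.245]}
wrist gate_knob [ 498.3 -296.2   62.3] 0.76
wrist toy_top [ 542.5 -252.1   21.7] 0.66
scene gate_knob [ 510.  -296.2   55.9] 0.7
scene lever_pad [661.6 -61.5 233.8] 0.97
scene toy_top [ 682.5 -257.5   40.7] 0.85
```

View pics/wrist1.png

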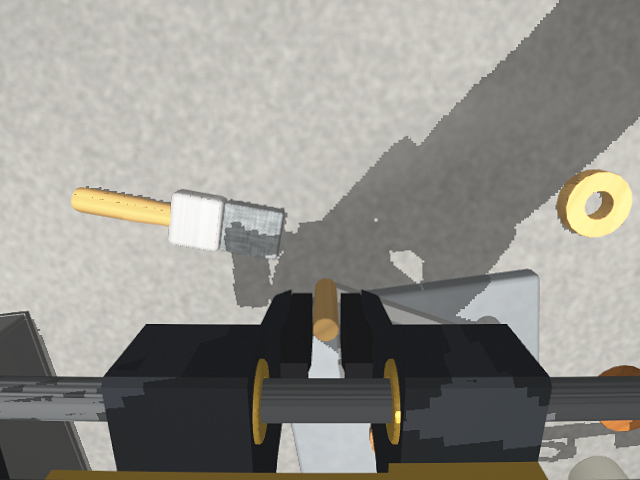

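View pics/scene1.png

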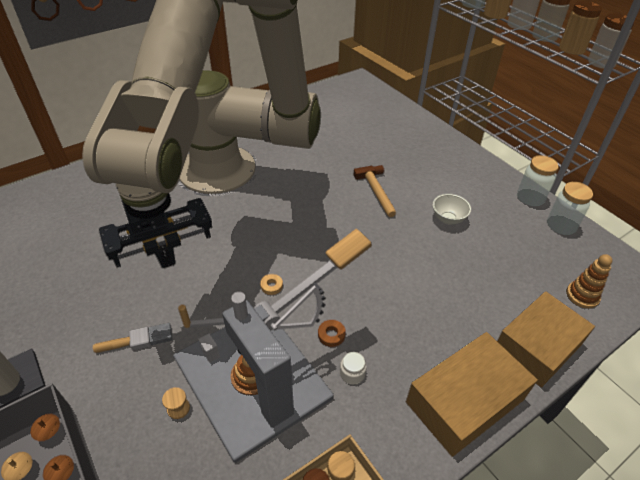

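Run:
```python
from fit import *
W=np.load('pics/wrist1.npy',allow_pickle=True).item(); S2=np.load('pics/scene1.npy',allow_pickle=True).item()
print(W['position'],proj(W,[501,-302,110]),proj(W,[501,-302,55]))
print(tri([(W,(326,328)),(S2,s(101,197))]))
for c,p in [((-135,110,20),(538,272))]:
    o,v=ray(W,p);print((o+v*(20-o[2])/v[2]).round(1), tf([660.4,-241.4,.01125],c))
print(tri([(W,(538,272)),(D,d(370,390))]))
```

```text
[ 374.1244228  -286.61374835  334.95914758] [[327.07946594 332.89768643]] [[326.87770718 293.51983849]]
(array([ 498.68065709, -302.691084  ,  108.18199959]), [array([-0.6, -0. ]), array([ 0.2, -0.1])])
[ 519.8 -136.8   20. ] [[ 524.17106898 -132.92567883   20.        ]]
(array([ 521.45724654, -135.16974515,   16.71781531]), [array([0.1, 0.1]), array([0., 0.])])
```

Emit:
step_arm --pt "-3 3 30" --pt "-6 5 60" --pt "-8 7 90" --pt "-8 7 112" --pt "-8 7 118" --pt "-7 12 118" --pt "-6 17 118" --pt "-6 21 118" --yaw '[-0.04, -0.08, -0.127, -0.127, -0.127, -0.127, -0.127, -0.127]' --hand '[0, 0, 0, 0, 0, 0, 0, 0]'

```text
t: 3.6
ee_pos: [471.0, -303.2, 82.5]
tool_rot: [3.141, 0.001, 1.566]
force: [-0.4, -0.1, 0.1]
grip_width: 0.004
```

```bash
python3 look.py 2 wrist
```

```text
{'t': 3.6, 'ee_pos': [471.047, -303.171, 82.549], 'tool_rot': [3.141, 0.001, 1.566], 'force': [-0.408, -0.101, 0.083], 'grip_width': 0.004, 'joints': [-0.781, 0.571, 1.583, 0.0, 0.987, -2.347]}
wrist gate_knob [ 499.4 -294.4  100. ] 0.79
wrist toy_top [ 537.1 -188.1   18.9] 0.76
```

View pics/wrist2.png

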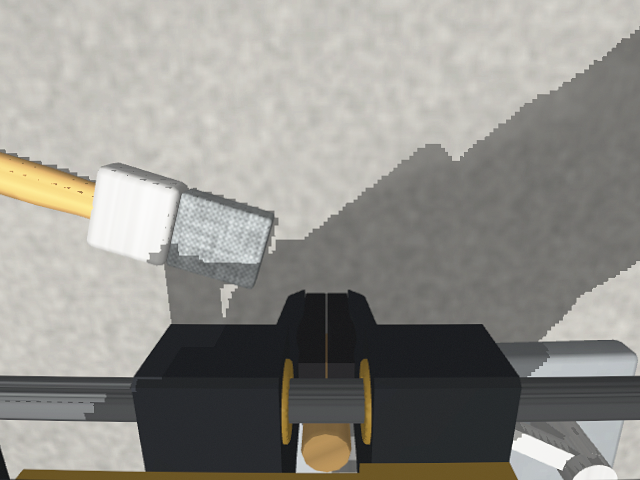

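Emit:
step_arm --pt "-1 8 0" --pt "-3 16 0" --pt "-5 25 0" --pt "-7 34 0" --pt "-9 43 0" --pt "-11 52 0" --pt "-12 60 0" --pt "-13 67 0" --yaw '[0, 0, 0, 0, 0, 0, 0, 0]' --hand '[0, 0, 0, 0, 0, 0, 0, 0]'

```text
t: 4.8
ee_pos: [537.9, -316.4, 81.9]
tool_rot: [3.141, 0.0, 1.566]
force: [-1.7, 0.3, 0.7]
grip_width: 0.006
```

```bash
python3 look.py 3 wrist scene
```

```text
{'t': 4.8, 'ee_pos': [537.862, -316.369, 81.938], 'tool_rot': [3.141, 0.0, 1.566], 'force': [-1.711, 0.278, 0.74], 'grip_width': 0.006, 'joints': [-0.719, 0.692, 1.366, 0.0, 1.084, -2.286]}
wrist gate_knob [ 553.4 -221.7   55.1] 0.68
wrist toy_top [ 548.9 -223.4   20. ] 0.68
scene gate_knob [ 563.3 -315.    61.3] 0.65
scene lever_pad [663.3 -63.1 229.5] 0.83
scene toy_top [ 688.2 -255.8   45.1] 0.58
```

View pics/wrist3.png

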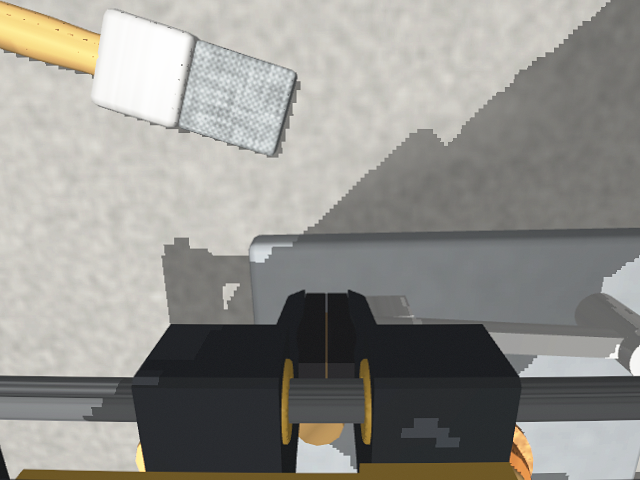

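View pics/scene3.png

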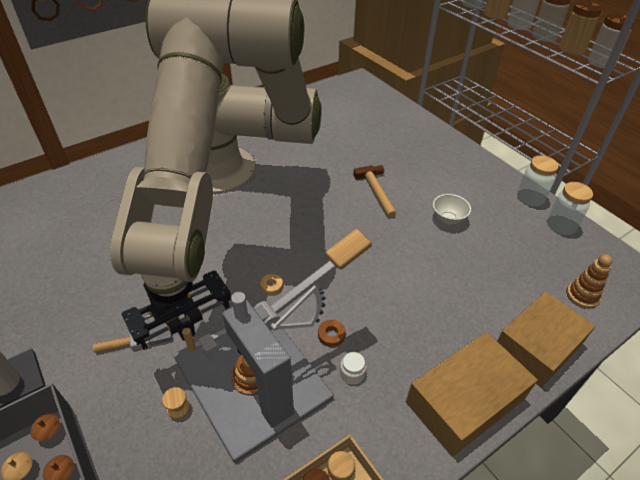

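Emit:
step_arm --pt "0 2 0" --pt "0 4 0" --pt "0 6 0" --pt "-1 7 0" --pt "-1 8 0" --pt "-1 9 0" --pt "-1 10 0" --pt "-1 11 0" --yaw '[0, 0, 0, 0, 0, 0, 0, 0]' --hand '[0, 0, 0, 0, 0, 0, 0, 0]'

```text
t: 6.2
ee_pos: [548.3, -317.4, 82.0]
tool_rot: [3.141, 0.0, 1.566]
force: [-0.4, -0.7, -1.2]
grip_width: 0.007
```

Emit:
step_arm --pt "0 1 0" --pt "0 2 0" --pt "0 3 0" --pt "0 4 0" --pt "0 4 0" --pt "0 5 0" --pt "0 5 0" --pt "0 5 0" --yaw '[0, 0, 0, 0, 0, 0, 0, 0]' --hand '[0, 0, 0, 0, 0, 0, 0, 0]'

```text
t: 7.2
ee_pos: [549.5, -317.5, 81.9]
tool_rot: [-3.132, -0.003, 1.566]
force: [-24.7, 1.4, 10.6]
grip_width: 0.007
```

```bash
python3 look.py 4 wrist
```

```text
{'t': 7.2, 'ee_pos': [549.511, -317.466, 81.921], 'tool_rot': [-3.132, -0.003, 1.566], 'force': [-24.67, 1.447, 10.561], 'grip_width': 0.007, 'joints': [-0.707, 0.717, 1.319, -0.005, 1.114, -2.27]}
wrist gate_knob [ 559.2 -228.4   54. ] 0.67
wrist toy_top [ 550.5 -228.7   23. ] 0.76
```

View pics/wrist4.png

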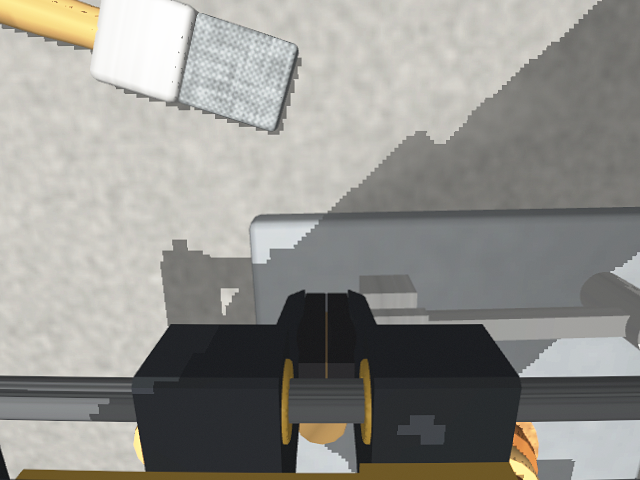

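Emit:
step_arm --pt "0 -5 0" --pt "0 -15 0" --pt "0 -30 0" --pt "0 -40 -10" --pt "0 -40 -45" --pt "0 -40 -90" --pt "0 -40 -140" --pt "0 -40 -190" --yaw '[0, 0, 0, 0, 0.18, 0.36, 0.54, 0.72]' --hand '[0, 0, 0, 0, 0, 0, 0, 0]'

```text
t: 8.4
ee_pos: [511.1, -317.5, 274.8]
tool_rot: [-3.134, 0.004, 0.84]
force: [-0.0, -0.6, 0.5]
grip_width: 0.004
```

```bash
python3 look.py 5 scene side
```

```text
{'t': 8.4, 'ee_pos': [511.123, -317.54, 274.816], 'tool_rot': [-3.134, 0.004, 0.84], 'force': [-0.009, -0.597, 0.48], 'grip_width': 0.004, 'joints': [-0.749, 0.476, 1.198, -0.004, 1.475, -1.588]}
scene gate_knob [ 571.  -316.9   61. ] 0.81
scene toy_top [ 690.4 -257.8   44.7] 0.67
side gate_knob [ 554.7 -228.9   52.9] 0.51
side lever_pad [649.  -88.6 222.6] 0.96
side toy_top [ 651.5 -213.9   53.8] 0.69
```

View pics/scene5.png

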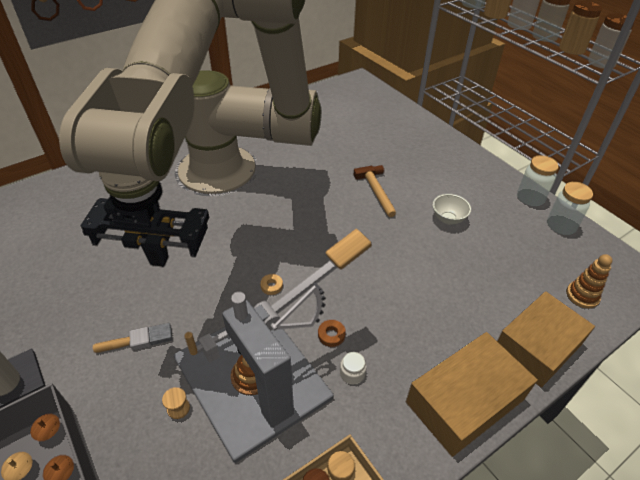

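View pics/side5.png

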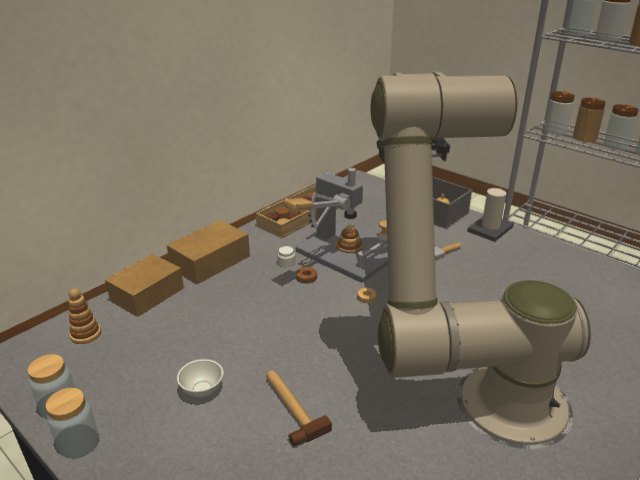

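Run:
```python
import cv2
a=cv2.imread('pics/scene5.png')[225:425,150:390]; cv2.imwrite('pics/z3.png',cv2.resize(a,None,fx=3,fy=3,interpolation=cv2.INTER_CUBIC))
a=cv2.imread('pics/side5.png')[165:305,250:400]; cv2.imwrite('pics/z4.png',cv2.resize(a,None,fx=4,fy=4,interpolation=cv2.INTER_CUBIC))
from fit import *
p=[660.4,-241.4,.01125]
print(proj(S,tf(p,[-95,-75,110])),proj(S,tf(p,[0,221.2,258.3])),proj(D,tf(p,[0,221.2,258.3])))
print([ (np.array(proj(S,tf(p,[-95-140*np.sin(g),65-140*np.cos(g),110])))-[150,225])*3 for g in (0,.05,.1)])
```

```text
[[189.25654845 334.13211374]] [[348.85542961 246.50511402]] [[297.43247536 200.20738319]]
[array([[117.76964536, 327.39634123]]), array([[113.34605992, 319.50182623]]), array([[109.47936617, 311.43317608]])]
```

View pics/z3.png

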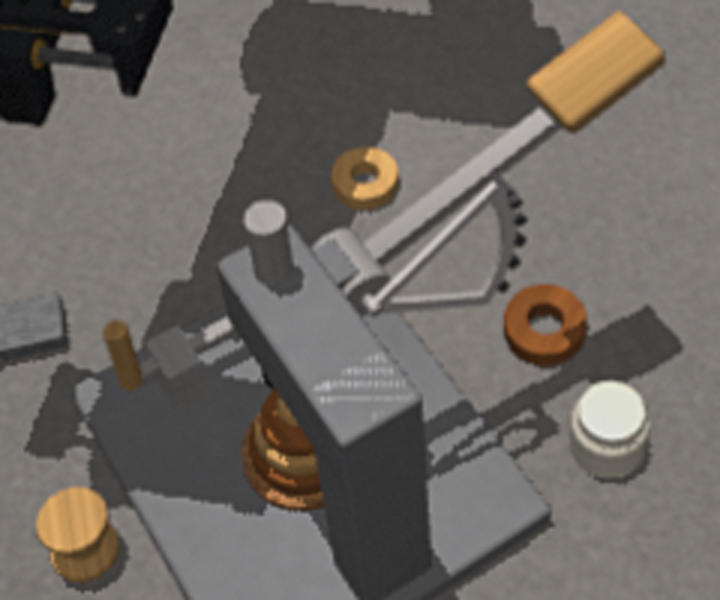

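View pics/z4.png

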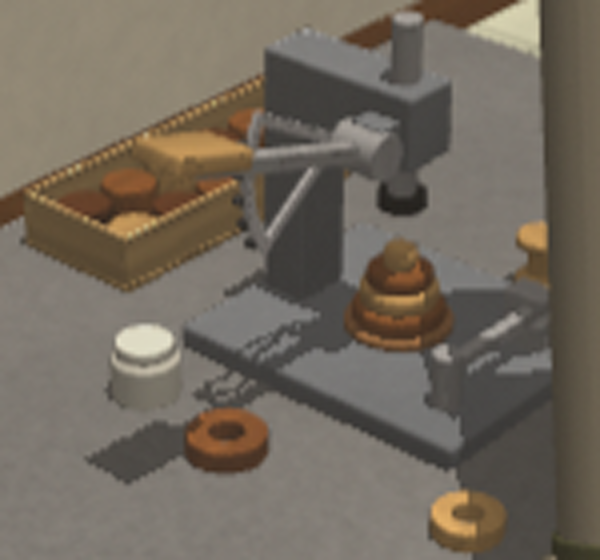

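Run:
```python
from fit import *
print(tri([(S,(348.7,248.3)),(D,(298.2,202.5))]))
import numpy as np
# flat tip, half-width h in y centred at yc (press y): bottom z for lever angle a
def tip(a,yc,h):
    t=.3-a; n=18
    z=lambda y:185+ (y-45)*np.tan(t)+n/np.cos(t)
    return max(z(yc-h),z(yc+h))
for yc in (220,226,232):
  print(yc,[ (a,round(tip(a,yc,9),1)) for a in (0,.2,.4,.5,.55,.6,.65,.7,.8)])
```

```text
(array([656.28881989, -19.99033608, 252.20512885]), [array([-0.5, -0.1]), array([-0.3,  0. ])])
220 [(0, np.float64(260.8)), (0.2, np.float64(221.6)), (0.4, np.float64(186.4)), (0.5, np.float64(169.7)), (0.55, np.float64(161.2)), (0.6, np.float64(152.5)), (0.65, np.float64(143.6)), (0.7, np.float64(134.4)), (0.8, np.float64(114.8))]
226 [(0, np.float64(262.6)), (0.2, np.float64(222.2)), (0.4, np.float64(185.8)), (0.5, np.float64(168.5)), (0.55, np.float64(159.7)), (0.6, np.float64(150.6)), (0.65, np.float64(141.4)), (0.7, np.float64(131.8)), (0.8, np.float64(111.5))]
232 [(0, np.float64(264.5)), (0.2, np.float64(222.8)), (0.4, np.float64(185.2)), (0.5, np.float64(167.3)), (0.55, np.float64(158.1)), (0.6, np.float64(148.8)), (0.65, np.float64(139.2)), (0.7, np.float64(129.3)), (0.8, np.float64(108.3))]
```

Emit:
step_arm --pt "15 -5 -25" --pt "60 -18 -40" --pt "110 -32 -40" --pt "160 -46 -40" --pt "210 -60 -40" --pt "260 -75 -38" --pt "300 -87 -36" --pt "322 -93 -36" --yaw '[0.1, 0.28, 0.46, 0.64, 0.8, 0.84, 0.84, 0.84]' --hand '[0, 0, 0, 0, 0, 0, 0, 0]'

```text
t: 9.8
ee_pos: [655.5, -12.7, 305.2]
tool_rot: [-3.137, 0.013, 0.009]
force: [-0.5, -1.0, 0.3]
grip_width: 0.004
```

```bash
python3 look.py 6 scene wrist side
```

```text
{'t': 9.8, 'ee_pos': [655.525, -12.698, 305.223], 'tool_rot': [-3.137, 0.013, 0.009], 'force': [-0.499, -1.016, 0.332], 'grip_width': 0.004, 'joints': [-0.198, 0.605, 0.919, 0.002, 1.632, -0.207]}
scene gate_knob [ 568.8 -314.3   62.8] 0.52
scene lever_pad [664.2 -68.1 232.6] 0.94
scene toy_top [ 686.2 -257.4   42.8] 0.59
wrist lever_pad [658.5  -5.4 263.9] 0.83
wrist toy_top [649.7 -24.4 258.9] 0.7
side gate_knob [ 555.7 -203.8   52.6] 0.59
side lever_pad [650.  -87.2 226.9] 0.77
side toy_top [ 658.5 -208.4   43.8] 0.76
```

View pics/wrist6.png

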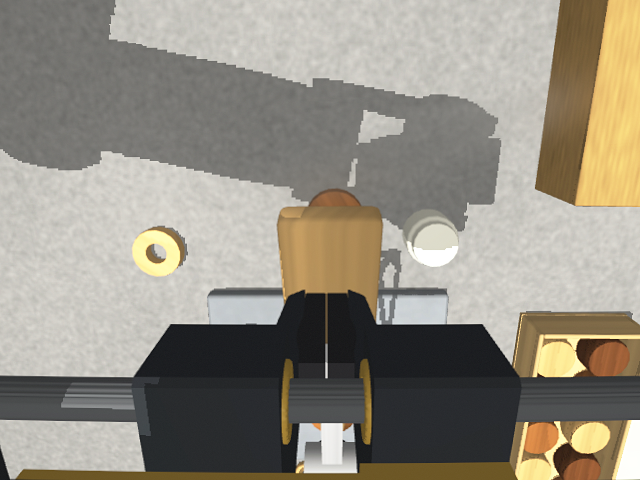

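View pics/scene6.png

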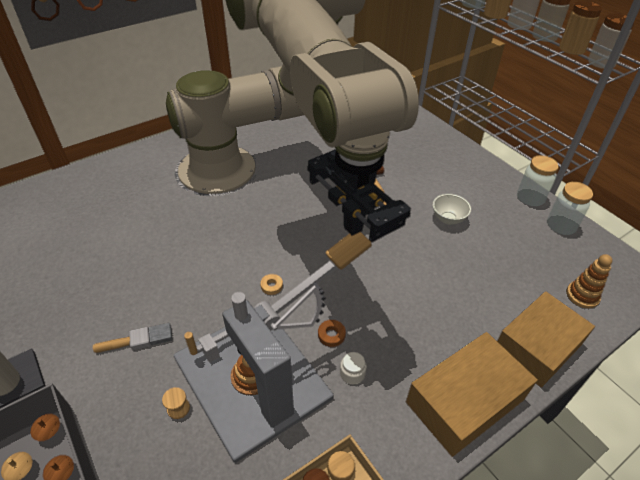

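View pics/side6.png

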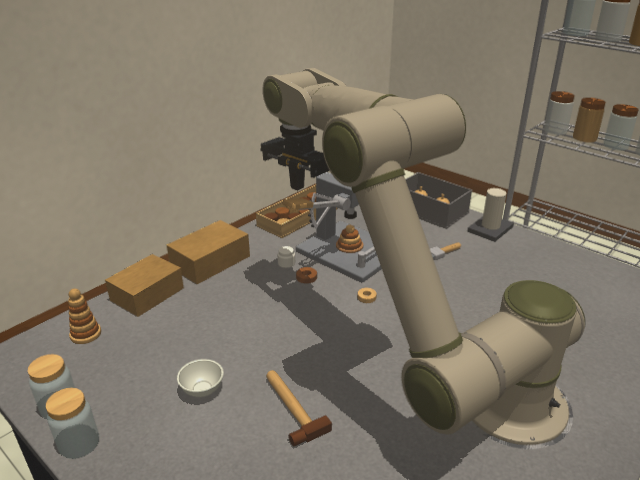

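Run:
```python
from fit import *
W=np.load('pics/wrist6.npy',allow_pickle=True).item()
p=[660.4,-241.4,.01125]
for a in (227.5,152.5):
  for x in (-22.5,22.5): 
    X=tf(p,[x,45+a*np.cos(.3)-18*np.sin(.3),185+a*np.sin(.3)+18*np.cos(.3)]); print(X.round(1),proj(W,X).round(1))
```

```text
[[635.   15.4 269.4]] [[280.1 219. ]]
[[680.   15.9 269.4]] [[389.6 219. ]]
[[635.8 -56.3 247.3]] [[290.  344.6]]
[[680.8 -55.8 247.3]] [[378.5 344.8]]
```

Emit:
step_arm --pt "1 1 10" --pt "2 2 20" --pt "2 2 24" --pt "2 2 27" --pt "2 2 29" --pt "2 2 31" --pt "2 2 32" --pt "2 2 33" --yaw '[0, 0, 0, 0, 0, 0, 0, 0]' --hand '[0, 0, 0, 0, 0, 0, 0, 0]'

```text
t: 11.4
ee_pos: [656.7, -17.1, 273.9]
tool_rot: [-3.137, 0.011, 0.006]
force: [-0.1, 1.3, 3.3]
grip_width: 0.002
```

Emit:
step_arm --pt "0 0 1" --pt "0 0 2" --pt "0 0 3" --pt "0 0 4" --pt "0 0 5" --pt "0 0 6" --pt "0 0 6" --pt "0 0 6" --yaw '[0, 0, 0, 0, 0, 0, 0, 0]' --hand '[0, 0, 0, 0, 0, 0, 0, 0]'

```text
t: 12.4
ee_pos: [656.9, -16.6, 269.2]
tool_rot: [-3.137, 0.008, 0.007]
force: [-1.0, 2.7, 7.5]
grip_width: 0.005
```

```bash
python3 look.py 7
```

```text
{'t': 12.4, 'ee_pos': [656.926, -16.579, 269.199], 'tool_rot': [-3.137, 0.008, 0.007], 'force': [-0.984, 2.732, 7.506], 'grip_width': 0.005, 'joints': [-0.204, 0.615, 0.994, 0.003, 1.543, -0.211]}
```

Emit:
step_arm --pt "0 0 9" --pt "0 0 18" --pt "0 0 27" --pt "0 0 36" --pt "0 0 45" --pt "0 0 54" --pt "0 0 63" --pt "0 0 70" --yaw '[0, 0, 0, 0, 0, 0, 0, 0]' --hand '[0, 0, 0, 0, 0, 0, 0, 0]'

```text
t: 13.4
ee_pos: [656.8, -15.2, 199.7]
tool_rot: [-3.135, 0.006, 0.007]
force: [0.3, 6.5, 7.9]
grip_width: 0.004
```

```bash
python3 look.py 8 scene
```

```text
{'t': 13.4, 'ee_pos': [656.779, -15.185, 199.745], 'tool_rot': [-3.135, 0.006, 0.007], 'force': [0.313, 6.522, 7.88], 'grip_width': 0.004, 'joints': [-0.203, 0.649, 1.114, 0.005, 1.386, -0.211]}
scene gate_knob [ 572.6 -317.2   60.7] 0.6
scene lever_pad [ 665.5 -101.3  186.3] 0.76
scene toy_top [ 690.2 -261.4   27. ] 0.81
```

View pics/scene8.png

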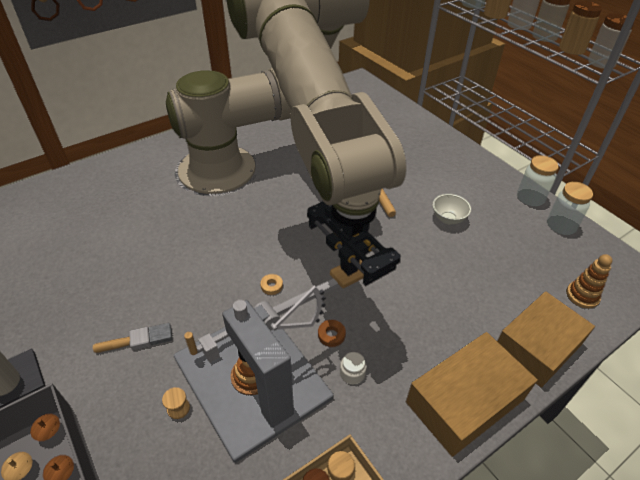

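Emit:
step_arm --pt "0 0 7" --pt "0 0 14" --pt "0 0 21" --pt "0 0 27" --pt "0 0 32" --pt "0 0 36" --pt "0 0 38" --pt "0 0 40" --yaw '[0, 0, 0, 0, 0, 0, 0, 0]' --hand '[0, 0, 0, 0, 0, 0, 0, 0]'

```text
t: 14.6
ee_pos: [657.2, -16.4, 161.9]
tool_rot: [-3.138, 0.003, 0.007]
force: [-1.5, -4.3, 13.0]
grip_width: 0.008
```

```bash
python3 look.py 9 scene side wrist
python3 - <<'E'
import cv2
a=cv2.imread('pics/scene9.png')[230:400,170:410]; cv2.imwrite('pics/z5.png',cv2.resize(a,None,fx=3.3,fy=3.3,interpolation=cv2.INTER_CUBIC))
a=cv2.imread('pics/side9.png')[165:305,230:400]; cv2.imwrite('pics/z6.png',cv2.resize(a,None,fx=4,fy=4,interpolation=cv2.INTER_CUBIC))
E
```

```text
{'t': 14.6, 'ee_pos': [657.231, -16.411, 161.857], 'tool_rot': [-3.138, 0.003, 0.007], 'force': [-1.484, -4.347, 12.967], 'grip_width': 0.008, 'joints': [-0.204, 0.678, 1.164, 0.003, 1.302, -0.211]}
scene gate_knob [666.5 -98.9 156.1] 0.67
scene lever_pad [ 668.1 -105.6  159.3] 0.72
scene toy_top [ 690.3 -261.3   19.3] 0.77
side lever_pad [644.5 -40.4 151.2] 0.83
side toy_top [ 650.9 -190.3   31.2] 0.63
wrist gate_knob [657.8   1.7 146.3] 0.65
wrist lever_pad [658.1   1.6 141.4] 0.55
wrist toy_top [653.1   3.4 144.5] 0.61
```

View pics/z5.png

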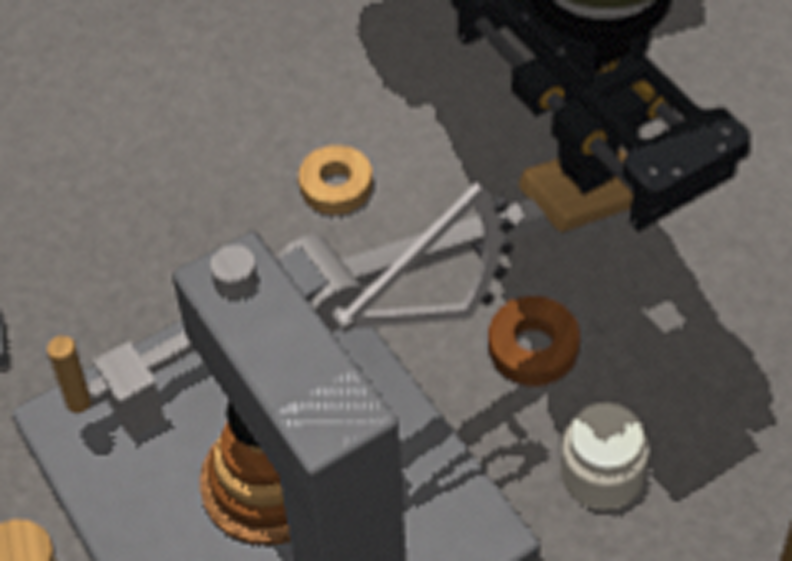

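View pics/z6.png

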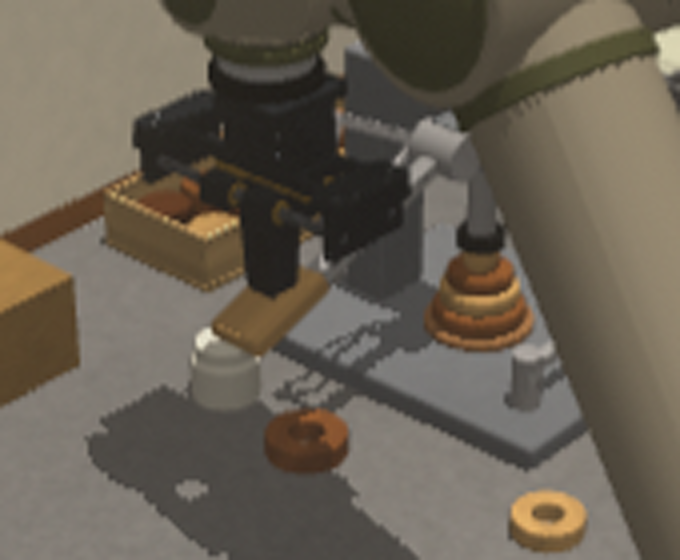

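Emit:
step_arm --pt "0 0 2" --pt "0 0 3" --pt "0 0 4" --pt "0 0 4" --pt "0 0 4" --pt "0 0 4" --pt "0 0 4" --pt "0 0 4" --yaw '[0, 0, 0, 0, 0, 0, 0, 0]' --hand '[0, 0, 0, 0, 0, 0, 0, 0]'

```text
t: 16.2
ee_pos: [657.4, -17.0, 159.7]
tool_rot: [-3.14, 0.001, 0.007]
force: [-4.3, -1.1, 13.2]
grip_width: 0.004
```

```bash
python3 look.py 10 scene side
python3 - <<'E'
import cv2
a=cv2.imread('pics/side10.png')[165:305,230:400]; cv2.imwrite('pics/z7.png',cv2.resize(a,None,fx=4,fy=4,interpolation=cv2.INTER_CUBIC))
a=cv2.imread('pics/scene10.png')[280:370,250:350]; cv2.imwrite('pics/z8.png',cv2.resize(a,None,fx=6,fy=6,interpolation=cv2.INTER_CUBIC))
E
```

```text
{'t': 16.2, 'ee_pos': [657.356, -17.008, 159.68], 'tool_rot': [-3.14, 0.001, 0.007], 'force': [-4.299, -1.138, 13.168], 'grip_width': 0.004, 'joints': [-0.204, 0.68, 1.168, 0.001, 1.296, -0.211]}
scene gate_knob [ 570.4 -317.    59.6] 0.89
scene lever_pad [ 665.6 -107.9  156.8] 0.86
scene toy_top [ 689.1 -261.6   24.6] 0.58
side lever_pad [649.3 -40.7 151.2] 0.81
side toy_top [ 652.2 -189.2   33.3] 0.97
```

View pics/z7.png

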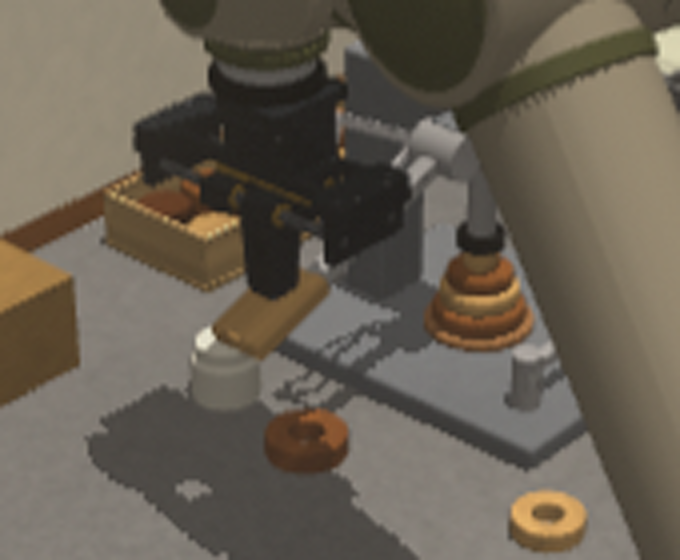

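View pics/z8.png

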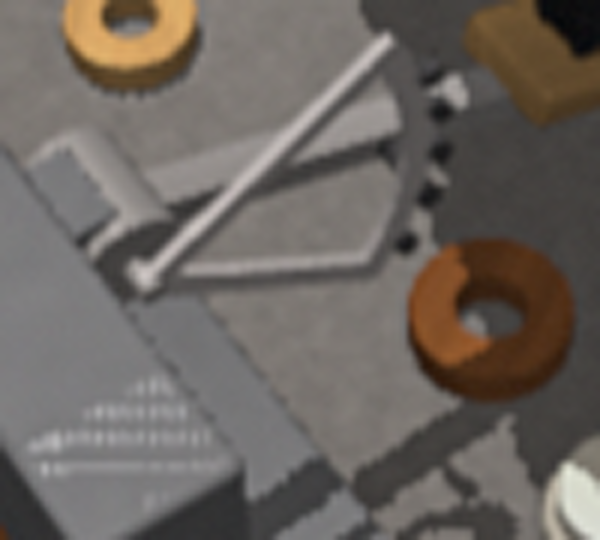

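Run:
```python
from fit import *
p=[660.4,-241.4,.01125]
for z in (273,245,240,235): print(z,proj(S,tf(p,[0,0,z])).round(1))
a=cv2.imread('pics/scene10.png')[285:325,215:265]; cv2.imwrite('pics/z9.png',cv2.resize(a,None,fx=10,fy=10,interpolation=cv2.INTER_CUBIC))
# pad corners in z8 region predicted per angle
for A in (.5,.55,.6,.65,.7):
  t=.3-A
  q=lambda x,l:(proj(S,tf(p,[x,45+l*np.cos(t)-18*np.sin(t),185+l*np.sin(t)+18*np.cos(t)]))[0])
  print(A,*[((q(x,l)-[250,280])*6).round() for x,l in ((-22.5,152.5),(22.5,152.5))],
   *[((proj(D,tf(p,[x,45+l*np.cos(t)-18*np.sin(t),185+l*np.sin(t)+18*np.cos(t)]))[0]-[230,165])*4).round() for x,l in ((-22.5,227.5),(22.5,227.5),(-22.5,152.5))])
```

```text
273 [[239.1 296.9]]
245 [[240.9 307.3]]
240 [[241.2 309.1]]
235 [[241.6 310.9]]
0.5 [479. -31.] [563.  60.] [245. 316.] [196. 293.] [321. 254.]
0.55 [476. -14.] [559.  77.] [247. 330.] [198. 307.] [322. 264.]
0.6 [472.   2.] [555.  93.] [250. 343.] [201. 320.] [323. 273.]
0.65 [468.  19.] [550. 110.] [253. 356.] [205. 332.] [325. 282.]
0.7 [463.  36.] [544. 127.] [257. 368.] [209. 344.] [327. 290.]
```

View pics/z9.png

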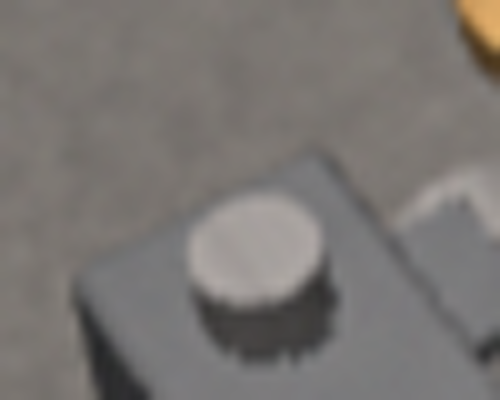

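```bash
python3 -c "
from cell import close_job,sensors
s=sensors.sense();print(s['ee_pos'],s['force'],s['t']);print(close_job())"
```

```text
[657.35014713 -16.99001917 159.64326012] [-5.26335187 -0.75932397 13.46553787] 16.6
the job is handed in; nothing more can be done
None
```

I closed the gate into its catch first. Then I pressed the lever down to the third notch and handed the job in at 16.6 s with the arm still holding it there.

**Gate:** I pushed the knob with the closed fingers until it hit the hard stop. The push force jumped to about 25 N at TCP x 549.5, where my fitted press pose put the stop. After I backed off, the knob top in the scene picture matched the closed position to within a pixel.

**Lever:** Three readings put it at about 0.60–0.615 rad, against 0.6 for the third notch and 0.8 for the fourth:
- **Fingertip height:** about 148.7 mm.
- **Ram rod top:** about 238–240 mm, where 240 mm is expected at the third notch.
- **Pad edge in the side picture:** consistent with about 0.615, after correcting for the small offset seen at rest.

**Checks that did not fully agree:**
- The holding force read about 13 N, not the stated 11 N. I put this down to sitting slightly past the notch, plus sensor drift.
- My press pose fit left errors of up to 3 pixels in the scene and side pictures and 8 at one base corner in the wrist picture. The two contacts (gate stop and lever pad) still came where it predicted.
- The networks' positions for the toy and lever pad were off by centimetres, so I did not use them.

The loose things looked unmoved in the last pictures, and I saw no contact with them. The mallet was partly hidden by the arm in the later views.

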